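# Rock the core plug out of the tape roll

## Robot

A 6-joint arm with a two-finger parallel gripper is mounted at the origin on a cart in front of the work surface, level with it; the furniture and walls round the work are solid. World frame = base frame: x ahead of the robot, y to its left, z up, the work surface at z = 0. Lengths are in mm, angles in rad, forces in N, time in s.
With the tool pointing down it reaches from about 350 to 875 mm from the base axis. Payload 4.2 kg.
Tool frame: the origin (TCP) lies on the mounting face of the last link; the fingertips stand 173 mm ahead of it and the grasp point (between the pads) lies 155 mm ahead of it (tcp_to_grasp is the distance from the TCP to the grasp point, in mm); z points along the fingers, y is the direction in which the jaws open and shut (so a half turn about z gives the same grasp; the last joint's range is limited). The gripper opens to 85 mm and grips with 20 to 120 N. Pads are 22 mm wide; open, the fingers measure 114 mm over their backs; the gripper's body (76 mm by 85 mm) begins 54 mm behind the grasp point. The pads swing forward as they close: fully open they stand 13 mm farther back than shut.
Start: joints at [-0.989, 0.385, 0.008, 0, -1.194, -0.259], TCP at [198.28, -592.693, 404.712] pointing down, gripper open.
Joint ranges: [-3.14, 3.14], [-1.21, 2.06], [-1.07, 1.41], [-3.16, 2.05], [-2.99, -0.16], [-3.1, 3.1]. Speed limits (rad/s): [2.79, 2.79, 3.14, 3.14, 3.14, 3.14].

## Interface

Orientations are given as a unit quaternion [x, y, z, w].
In Python, from bench import * gives the robot as it stands. The module is installed in compiled form; this text tells all that it offers.
- The arm moves only by the tool apply_moves, never from a script. Its arguments are lists of equal length, an entry for each row: "fingers": the closure, from 0 (fully open) to 1 (shut); "dp": the shift along the world's x, y, z in cm, a list of three; "yaw": the turn about the world's z in degrees. A call has 1 to 10 rows; each row is the pose to reach, as a shift and turn from the pose measured when the call began; what a row does not reach only later rows make up. A row lasts 1/10 s, in which the tool goes at most 50 mm and 8.59 degrees, less where a joint would pass 70% of its speed; a pose out of reach is approached as far as the arm can. A call with a gripper value outside its range is refused whole. The fingers move at their own pace and stop on an object; the grip force is fixed at half the most. Time passes only in rows, so rows that repeat a pose let the fingers close. It gives the time, the measured TCP pose, the force and the opening at its end, in the units of the state.
- read_state(): the state, without advancing time (a new reading comes with each control period).
- get_image(name): name is "side" or "top" or "wrist"; returns a dict with "color" (384x512x3 uint8, blue, green, red), "mtx" (3x3 intrinsics, pixels), "k1" (the pictures are not rectified: a ray, as slopes to the right and down, at radius r is drawn at 1 + k1 r^2 times it, then the intrinsics apply), "camera_from_world" (4x4, takes a point from world to camera coordinates); the wrist camera has in their place "tool_from_camera" (4x4, takes a point from camera to tool coordinates, whose origin is the TCP and whose axes are the flange's). Camera axes: x right, y down, z forward; pixel columns grow to the right and rows downward; lengths in mm; the calibration is good to about 2 mm. A picture is of the moment at which its call begins: read the wrist's pose just before it. There is no depth.
- job_done(): hands the job in, once; it reports no verdict.
The state is a dict: "clock": time; "joints": joint angles; "joint_vel": joint speeds; "joint_efforts": joint torques, N m; "position": TCP position; "ee_rot": TCP orientation; "contact_force": force on the tool from outside, world axes, zero at the start; "wrist_torque": the same for the moment, N m; "gripper_width": finger opening in mm.
Only numpy, scipy, OpenCV 4.12 (cv2) and the standard library are available. Lean on these libraries where they do the work, as an engineer would, in place of code of your own. Each camera call takes 0.05 s, during which the arm holds its last target. There are 200 camera calls.

## Task

The tape is being changed over: get the grey core plug out of the wide roll of tape. It sits tight, and the loose roll comes up with it if you pull straight, so take the plug by its grip bar and rock it side to side, raising one end of the bar and then the other, until it frees, without lifting the roll off the table. Finish holding the plug upright and still just clear above the roll's hole, about a finger's breadth up, so that the next roll can be slid in under it; leave the other things where they lie.

Things in the scene. Friction and masses are not known exactly. Their poses are not given: they have to be found in the camera images.
- tape_reel_wide: The wide roll of off-white tape that lies flat and loose on the table with the plug in it: 176 mm across, 40 mm high, 1.0 kg, cardboard core with an open 52 mm hole (4 mm wall) right through. Origin: centre of its underside, on the table; z up along the hole.
- bore_mouth (a point): Centre of the hole at the roll's upper face, 40 mm above its underside.
- core_plug: Grey plastic core plug, 120 g, seated in the hole at the start. A round skirt 47 mm across, 20 mm long, stands in the hole with 2.5 mm play all round; above it a flange 66 mm across, 4 mm thick, rests on the roll; on that stand a hub and the grip bar. Origin: centre of the skirt's lower end, 20 mm above the table when seated; x along the bar, z up. It can tilt about 0.2 rad while deep in the hole.
- plug_grip (a point): Middle of the grip bar, on the plug's axis 38 mm above its origin. The bar is 46 mm long (plug x) and 16 mm thick (plug y) with flat ends, and stands 24 to 52 mm above the plug's origin, on top of the flange, across a round hub 30 mm across and 47 mm high.
- plug_end_a (a point): Point under the +x end of the grip bar, 23 mm from the plug's axis, at the flange's underside; 40 mm above the roll's underside when seated. Below it a sprung steel rib stands out of the skirt 5 mm above its lower end and presses the cardboard with about 11 N: sliding it along the hole takes about 6 N. This end is free once it has risen about 15 to 20 mm.
- plug_end_b (a point): The same under the -x end of the grip bar, with the second rib. A straight pull drags both ribs (about 13 N) and lifts the whole 9.8 N roll; tilting the plug in its x-z plane slides them one at a time or in opposite directions.
- next_roll: The other wide roll, 172 mm across, 40 mm high, empty 52 mm hole, waiting farther back; origin at the centre of its underside. Leave it. The taping machine stands to its left, and that machine's own reel hangs over the table between the two rolls, 0.47 m up: keep the arm clear of it.
- thumb_wax_1: Round white tub standing towards the back left, 49 mm across, 22 mm high; origin at the centre of its underside. Leave it.
- scissors_1: Scissors lying open to the left of the roll, 182 mm long, 9 mm high; origin about their middle. Leave them.
- clear_tape_1: Small roll of clear tape lying behind the roll, 54 mm across, 18 mm high; origin at the centre of its underside. Leave it.

How it is judged (in metres and radians):
On the way, in this order (a step that is already met when the one before it is completed fails the run):
1. one end of the grip bar is rocked up by 4 mm or more while the other end is still down (less than 2.5 mm up) (((z of plug_end_a in the frame of tape_reel_wide above 0.044 m and z of plug_end_b in the frame of tape_reel_wide below 0.0425 m) or (z of plug_end_b in the frame of tape_reel_wide above 0.044 m and z of plug_end_a in the frame of tape_reel_wide below 0.0425 m))), for 0.05 s.
2. the other end has been brought up as well: both ends are 4 mm or more up (z of each of plug_end_a, plug_end_b in the frame of tape_reel_wide above 0.044 m), for 0.05 s.
At the end, for the whole second after the job is handed in: The gripper holds the plug still and upright (within 0.15 rad) above the hole (within 20 mm sideways), its lower end 2 to 40 mm above the roll's upper face and touching the roll nowhere; the roll lies flat and still on the table (z of core_plug in the frame of bore_mouth between 0.002 and 0.04 m and horizontal distance between core_plug and bore_mouth below 0.02 m and angle between core_plug's own z axis and vertical below 0.15 rad and linear speed of each of core_plug, tape_reel_wide below 0.02 m/s and contact force between the fingers and core_plug above 1 N and contact force between core_plug and tape_reel_wide below 0.05 N and height (world z) of tape_reel_wide below 0.003 m and angle between tape_reel_wide's own z axis and vertical below 0.03 rad); the arm keeps its last pose, push and grip.
It fails at once if the roll is lifted off the table (its centre rises more than 10 mm) (height (world z) of tape_reel_wide above 0.01 m).
It fails at once if one of the other loose things is disturbed (moved more than 30 mm) (distance of any of next_roll, scissors_1, clear_tape_1, thumb_wax_1 from where it was at the start of the episode above 0.03 m).
It also fails if it takes over 51 s, if anything falls off the work surface, if the arm or the gripper's body presses on something with over 40 N, if the wrist force passes 120 N, or if a joint passes its speed limit or range.

## Working session

There is one attempt and no reset: what is moved stays moved. The work goes in short steps, Python scripts to look and compute and a tool call to move; the robot and the scene stay as the last step left them, time stands still between calls to the robot, and variables do not carry over. Pictures are saved under pics/ and viewed, about 8 in all and at most 12, crops included, and the job is handed in when it is done.

Besides the shell and the picture viewer there is one more tool, called after ">>>" as name([rows], argument=value, ...), one row to a line, values as JSON. apply_moves: Moves the arm, as the interface text tells. Its arguments: {"type":"object","properties":{"fingers":{"type":"array","items":{"type":"number"}},"dp":{"type":"array","items":{"type":"array","items":{"type":"number"}}},"yaw":{"type":"array","items":{"type":"number"}}},"required":["fingers","dp","yaw"]}

```bash
mkdir -p pics
cat > h.py <<'E'
from bench import *
import numpy as np, cv2
from scipy.spatial.transform import Rotation as R
def ray(im,u,v,cfw):
    K=im["mtx"];k=im["k1"]
    d=np.array([(u-K[0,2])/K[0,0],(v-K[1,2])/K[1,1]]);p=d.copy()
    for _ in range(20): p=d/(1+k*(p@p))
    T=np.linalg.inv(cfw);return T[:3,3],T[:3,:3]@np.r_[p,1]
def cfw(im,st=None):
    if "camera_from_world" in im: return np.array(im["camera_from_world"])
    W=np.eye(4);W[:3,:3]=R.from_quat(st["ee_rot"]).as_matrix();W[:3,3]=st["position"]
    return np.linalg.inv(W@np.array(im["tool_from_camera"]))
def at(im,u,v,z,st=None):
    o,d=ray(im,u,v,cfw(im,st));return o+d*(z-o[2])/d[2]
def proj(im,P,st=None):
    c=cfw(im,st)@np.r_[P,1];p=c[:2]/c[2];p=p*(1+im["k1"]*(p@p));K=im["mtx"]
    return K[0,0]*p[0]+K[0,2],K[1,1]*p[1]+K[1,2]
E
python3 - <<'E'
from h import *
import pickle
ims={}
for n in("top","side"):
    ims[n]=get_image(n)
pickle.dump(ims,open("i0.pkl","wb"))
cv2.imwrite("pics/a.png",np.vstack([cv2.resize(ims["top"]["color"],(800,600))]))
cv2.imwrite("pics/b.png",ims["side"]["color"])
print(read_state())
E
```

```text
{'clock': 0.1, 'joints': array([-9.89394041e-01,  3.85449928e-01,  6.78065447e-03, -4.52097345e-04,
       -1.19400817e+00, -2.58602911e-01]), 'joint_vel': array([-0.0015775 , -0.00163862,  0.0014633 ,  0.00130447, -0.00053033,
        0.00110201]), 'joint_efforts': array([-6.70677819e-04, -3.93319237e+01,  1.88930476e+01,  4.19799507e+00,
       -2.57163905e-03,  1.07451132e-05]), 'position': array([ 198.24027707, -592.5308954 ,  403.75317565]), 'ee_rot': array([-1.60617499e-01,  9.87016256e-01,  9.44489455e-04, -1.91673101e-04]), 'contact_force': array([ 0.45360328, -0.34733446, -0.38139455]), 'wrist_torque': array([-0.04455399, -0.0006322 , -0.03742678]), 'gripper_width': 85.47147100844005}
```

View pics/a.png

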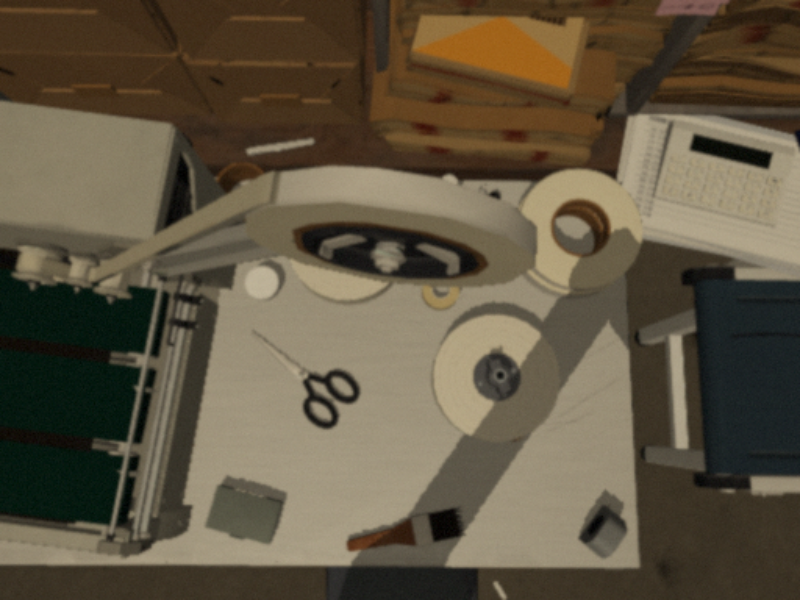

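View pics/b.png

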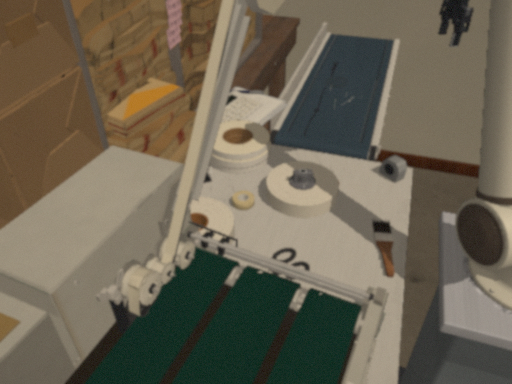

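The roll with the plug sits at about (497,375) of the 800-px top view, and the plug bar at about (498,375). The scissors are to its left, and the machine's reel hangs behind it. I'll locate the plug and then go above it.

Run:
```python
from h import *
import pickle
im=pickle.load(open("i0.pkl","rb"));t=im["top"];f=512/800
for n,u,v,z in[("plug top",498,375,72),("roll c",495,377,40),("scis",325,385,5),("clear",441,293,10),("tub",262,281,22),("reel l",250,220,470),("reel r",535,250,470),("reel low",400,285,400)]:
    print(n,at(t,u*f,v*f,z).round(0))
s=im["side"]
print(at(s,302,177,65).round(0), np.linalg.inv(t["camera_from_world"])[:3,3])
c=t["color"][195:285,270:365];cv2.imwrite("pics/c.png",cv2.resize(c,None,fx=6,fy=6,interpolation=cv2.INTER_CUBIC))
```

```text
plug top [ 479. -117.   72.]
roll c [ 479. -117.   40.]
scis [467. 120.   5.]
clear [602. -45.  10.]
tub [614. 212.  22.]
reel l [565. 131. 470.]
reel r [544. -84. 470.]
reel low [531.  17. 400.]
[ 476. -102.   65.] [415.29717346  20.48617948 953.03522281]
```

View pics/c.png

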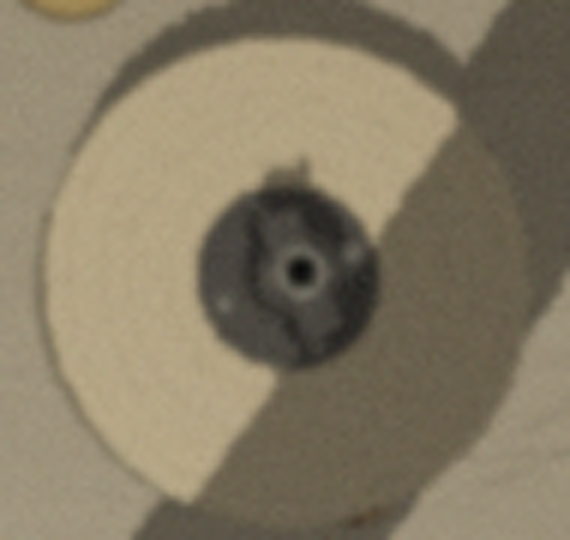

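>>> apply_moves([
  [2.5, 4.2, -0.5],
  [5, 8.5, -1],
  [7.5, 12.7, -2],
  [10, 17, -3],
  [12.5, 21.2, -4],
  [15, 25.5, -5],
  [17.5, 29.7, -6],
  [20, 34, -6.5],
  [22.5, 38.2, -7],
  [25, 42.5, -7],
], fingers=[0, 0, 0, 0, 0, 0, 0, 0, 0, 0], yaw=[0, 0, 0, 0, 0, 0, 0, 0, 0, 0])

```text
clock: 1.1
position: [448.4, -165.6, 332.9]
ee_rot: [-0.161, 0.987, 0.001, -0.001]
contact_force: [1.2, -0.9, 0.9]
gripper_width: 85.3
```

Run:
```python
from h import *
import pickle
st=read_state();im=get_image("wrist");pickle.dump((st,im),open("w1.pkl","wb"))
cv2.imwrite("pics/d.png",cv2.resize(im["color"],(800,600)))
print(st["clock"],st["position"],R.from_quat(st["ee_rot"]).as_matrix().round(3),st["contact_force"],st["gripper_width"],im["tool_from_camera"])
```

```text
1.1 [ 448.44196909 -165.63540213  332.93262746] [[-0.948 -0.317 -0.002]
 [-0.317  0.948  0.002]
 [ 0.002  0.003 -1.   ]] [ 1.17691487 -0.92542219  0.88379724] 85.34235909381285 [[-7.22571465e-05 -9.44892663e-01 -3.27380282e-01  8.36754155e+01]
 [ 9.99999317e-01  3.13760610e-04 -1.12629629e-03 -3.92078385e-01]
 [ 1.16694813e-03 -3.27380140e-01  9.44891995e-01  3.04639875e+01]
 [ 0.00000000e+00  0.00000000e+00  0.00000000e+00  1.00000000e+00]]
```

View pics/d.png

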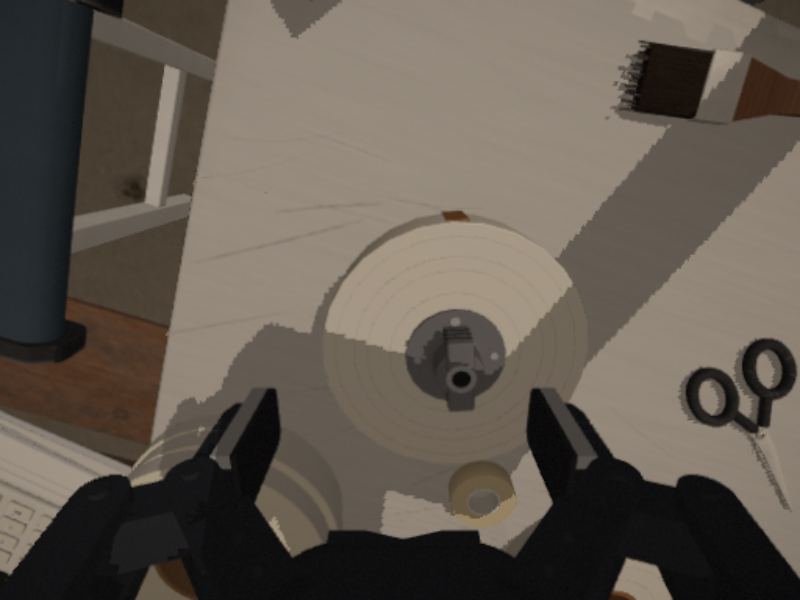

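Run:
```python
import pickle,cv2
st,im=pickle.load(open("w1.pkl","rb"))
c=im["color"][185:275,245:340];cv2.imwrite("pics/e.png",cv2.resize(c,None,fx=6,fy=6,interpolation=cv2.INTER_CUBIC))
```

```text
(no output)
```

View pics/e.png

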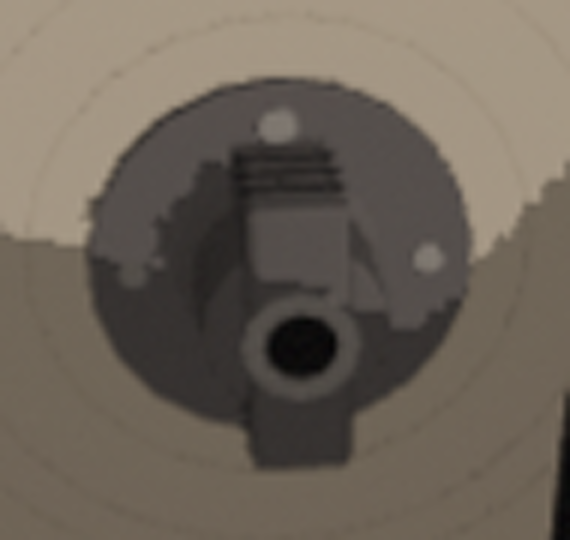

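Run:
```python
from h import *
import pickle
st,im=pickle.load(open("w1.pkl","rb"))
g=lambda x,y,z:at(im,245+(x+.5)/6-.5,185+(y+.5)/6-.5,z,st)
P=[g(*p,72) for p in[(247,207),(348,207),(255,466),(351,466)]]
n=(P[0]+P[1])/2;f=(P[2]+P[3])/2
print(np.round(P,1),n,f,(n+f)/2,np.linalg.norm(n-f),np.degrees(np.arctan2(*(f-n)[1::-1])))
print("hub",g(300,345,72))
print("flange",[g(*p,44) for p in[(88,250),(470,250),(285,78)]])
t=np.degrees(np.arctan2(-.317,-.948));print("tool x deg",t)
```

```text
[[ 460.7 -135.1   72. ]
 [ 455.9 -120.7   72. ]
 [ 502.4 -118.2   72. ]
 [ 497.6 -103.8   72. ]] [ 458.27633908 -127.8882442    72.        ] [ 500.01216545 -110.98653841   72.        ] [ 479.14425227 -119.4373913    72.        ] 45.02828956968361 22.04640968142526
hub [ 479.93329008 -119.19549088   72.        ]
flange [array([ 487.76737121, -150.87634391,   44.        ]), array([467.31622084, -89.41026791,  44.        ]), array([ 448.18801869, -130.22368725,   44.        ])]
tool x deg -161.51067367409433
```

>>> apply_moves([
  [0.2, 1.8, -1.5],
  [0.4, 3.7, -4],
  [0.4, 3.7, -7],
  [0.4, 3.7, -9],
  [0.4, 3.7, -10.1],
  [0.4, 3.7, -10.1],
  [0.4, 3.7, -10.1],
  [0.4, 3.7, -10.1],
], fingers=[0, 0, 0, 0, 0, 0, 0, 0], yaw=[1, 2, 2, 2, 2, 2, 2, 2])

```text
clock: 1.95
position: [456.5, -124.6, 233.7]
ee_rot: [-0.181, 0.984, 0.001, 0.002]
contact_force: [1.8, 0.5, -0.2]
gripper_width: 85.5
```

>>> apply_moves([
  [-0.4, -0.4, -0.2],
  [-0.4, -0.4, -0.2],
  [-0.4, -0.4, -0.2],
  [-0.4, -0.4, -0.2],
  [-0.4, -0.4, -0.2],
  [-0.4, -0.4, -0.2],
], fingers=[0.3, 0.6, 0.7, 0.75, 0.75, 0.75], yaw=[0, 0, 0, 0, 0, 0])

```text
clock: 2.55
position: [452.6, -128.6, 231.7]
ee_rot: [-0.181, 0.984, 0.001, 0.002]
contact_force: [-0.3, 0.2, -0.1]
gripper_width: 21.3
```

```bash
cat > look.py <<'E'
from h import *
import sys,pickle
st=read_state();im=get_image("wrist");s=get_image("side");pickle.dump((st,im,s),open(sys.argv[1]+".pkl","wb"))
c=cv2.resize(im["color"][150:384,150:400],None,fx=2,fy=2,interpolation=cv2.INTER_CUBIC)
d=cv2.resize(s["color"][150:228,255:345],None,fx=3.2,fy=6,interpolation=cv2.INTER_CUBIC)
d=cv2.resize(s["color"][150:228,260:340],(288,281),interpolation=cv2.INTER_CUBIC)
o=np.zeros((468,790,3),np.uint8);o[:,:500]=c;o[:281,501:789]=d
cv2.imwrite("pics/%s.png"%sys.argv[1],o)
print(st["clock"],st["position"].round(1),st["contact_force"].round(1),st["wrist_torque"].round(2),st["gripper_width"])
E
python3 look.py f
```

```text
2.55 [ 452.6 -128.6  231.7] [-0.3  0.2 -0.1] [ 0.04 -0.05 -0.01] 21.264724474800172
```

View pics/f.png

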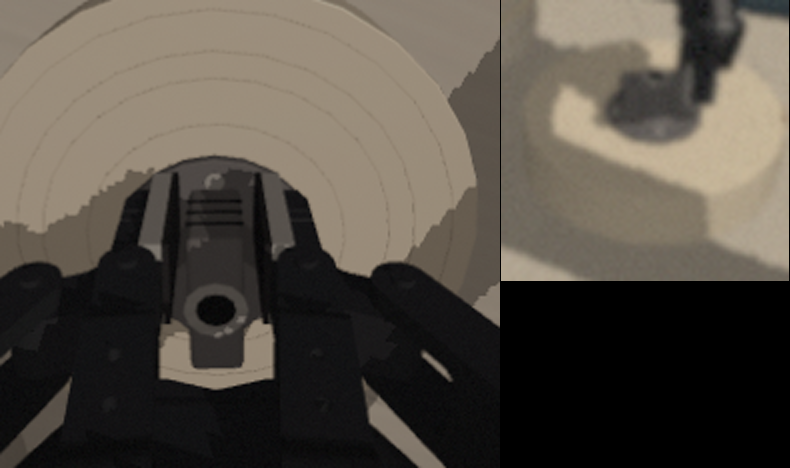

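Six pictures so far. The bar end (around 215,210 in the crop) lies centred between the pads. I'll close on it lightly.

>>> apply_moves([
  [0, 0, 0],
  [0, 0, 0],
  [0, 0, 0],
  [0, 0, 0],
  [0, 0, 0],
], fingers=[0.8, 0.83, 0.83, 0.83, 0.83], yaw=[0, 0, 0, 0, 0])

```text
clock: 3.15
position: [452.7, -128.8, 231.8]
ee_rot: [-0.181, 0.983, 0.0, 0.002]
contact_force: [0.2, -4.9, 1.4]
gripper_width: 14.9
```

>>> apply_moves([
  [0, 0, 0],
  [0, 0, 0],
  [0, 0, 0],
], fingers=[0.86, 0.86, 0.86], yaw=[0, 0, 0])

```text
clock: 3.45
position: [452.7, -128.8, 231.9]
ee_rot: [-0.181, 0.983, 0.0, 0.002]
contact_force: [-0.6, -2.7, 2.0]
gripper_width: 13.6
```

>>> apply_moves([
  [0.05, 0.02, 0.1],
  [0.1, 0.03, 0.2],
  [0.15, 0.05, 0.3],
  [0.15, 0.05, 0.3],
  [0.15, 0.05, 0.3],
], fingers=[0.86, 0.86, 0.86, 0.86, 0.86], yaw=[0, 0, 0, 0, 0])

```text
clock: 3.95
position: [453.5, -128.2, 234.0]
ee_rot: [-0.181, 0.984, 0.001, 0.001]
contact_force: [0.0, -0.5, -9.9]
gripper_width: 13.8
```

```bash
python3 look.py g
```

```text
3.95 [ 453.5 -128.2  234. ] [ 0.  -0.5 -9.9] [-0.07  0.11  0.04] 13.783414841179756
```

>>> apply_moves([
  [0.05, 0.02, 0.1],
  [0.1, 0.03, 0.2],
  [0.15, 0.05, 0.35],
  [0.15, 0.05, 0.5],
  [0.15, 0.05, 0.5],
], fingers=[0.86, 0.86, 0.86, 0.86, 0.86], yaw=[0, 0, 0, 0, 0])

```text
clock: 4.55
position: [455.1, -127.7, 239.4]
ee_rot: [-0.181, 0.984, 0.001, 0.001]
contact_force: [0.1, -0.1, -11.9]
gripper_width: 13.3
```

```bash
python3 look.py g2
```

```text
4.55 [ 455.1 -127.7  239.4] [  0.1  -0.1 -11.9] [-0.08  0.24 -0.03] 13.308386633386668
```

View pics/g2.png

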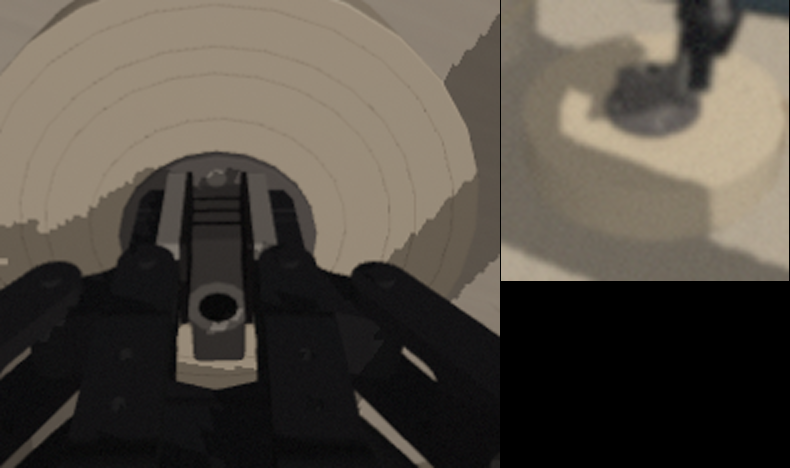

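The roll came up rigidly with the plug: the 12 N load is about the weight of both. I'll lower it again and use a light, higher, hinge-like grip.

>>> apply_moves([
  [-0.1, 0, -0.3],
  [-0.2, -0.1, -0.6],
  [-0.2, -0.1, -0.75],
  [-0.2, -0.1, -0.8],
  [-0.2, -0.1, -0.8],
  [-0.2, -0.1, -0.5],
  [-0.4, -0.15, -0.3],
  [-0.4, -0.15, -0.3],
  [-0.4, -0.15, -0.3],
], fingers=[0.86, 0.86, 0.86, 0.86, 0.8, 0.75, 0.75, 0.75, 0.75], yaw=[0, 0, 0, 0, 0, 0, 0, 0, 0])

```text
clock: 5.55
position: [451.3, -129.2, 236.7]
ee_rot: [-0.181, 0.984, 0.001, 0.002]
contact_force: [0.3, -1.0, 0.5]
gripper_width: 21.3
```

```bash
python3 look.py k
python3 - <<'E'
from h import *
import pickle
# compare side images (roll) f, g2, k by phase correlation on the roll's lower-left wall
A={n:pickle.load(open(n+".pkl","rb"))[2]["color"] for n in("f","g","g2","k")}
for n in("g","g2","k"):
    for nm,(a,b,c,d) in {"lowleft":(185,228,258,300),"lowright":(190,225,300,340)}.items():
        f=lambda m:cv2.cvtColor(A[m][a:b,c:d],cv2.COLOR_BGR2GRAY).astype(np.float32)
        w=cv2.createHanningWindow((d-c,b-a),cv2.CV_32F)
        print(n,nm,cv2.phaseCorrelate(f("f"),f(n),w))
E
```

```text
5.55 [ 451.3 -129.2  236.7] [ 0.3 -1.   0.5] [-0.02  0.08 -0.01] 21.349277387131263
g lowleft ((0.5003452063831091, 0.4587596581580051), 0.9164274686648521)
g lowright ((0.33282969079333213, -0.36569728668332857), 1.0880062884754604)
g2 lowleft ((0.5465317242036498, 0.07898391860944187), 0.8549295498412333)
g2 lowright ((0.4867446496131471, -1.2972660062711299), 0.7377830485502879)
k lowleft ((0.5236533111323141, 0.24991024101256798), 0.8084829490567431)
k lowright ((0.6441554450474172, -0.3855356008281632), 1.0576736297872331)
```

>>> apply_moves([
  [0, 0, 0],
  [0, 0, 0],
  [0, 0, 0],
  [0.05, 0, 0.15],
  [0.1, 0.05, 0.3],
  [0.1, 0.05, 0.3],
  [0.1, 0.05, 0.3],
], fingers=[0.81, 0.83, 0.83, 0.83, 0.83, 0.83, 0.83], yaw=[0, 0, 0, 0, 0, 0, 0])

```text
clock: 6.35
position: [451.8, -128.6, 238.9]
ee_rot: [-0.181, 0.984, 0.001, 0.001]
contact_force: [0.7, 0.7, -6.4]
gripper_width: 15.2
```

```bash
python3 look.py l
```

```text
6.35 [ 451.8 -128.6  238.9] [ 0.7  0.7 -6.4] [ 0.04 -0.04  0.03] 15.177187011455722
```

>>> apply_moves([
  [0.05, 0.02, 0.15],
  [0.1, 0.04, 0.3],
  [0.15, 0.05, 0.4],
  [0.15, 0.05, 0.4],
  [0.15, 0.05, 0.4],
], fingers=[0.83, 0.83, 0.83, 0.83, 0.83], yaw=[0, 0, 0, 0, 0])

```text
clock: 6.95
position: [453.4, -128.1, 243.1]
ee_rot: [-0.181, 0.984, 0.001, 0.001]
contact_force: [0.2, 0.0, -7.7]
gripper_width: 15.2
```

```bash
python3 look.py m
```

```text
6.95 [ 453.4 -128.1  243.1] [ 0.2  0.  -7.7] [ 0.16  0.09 -0.05] 15.156202444785325
```

View pics/m.png

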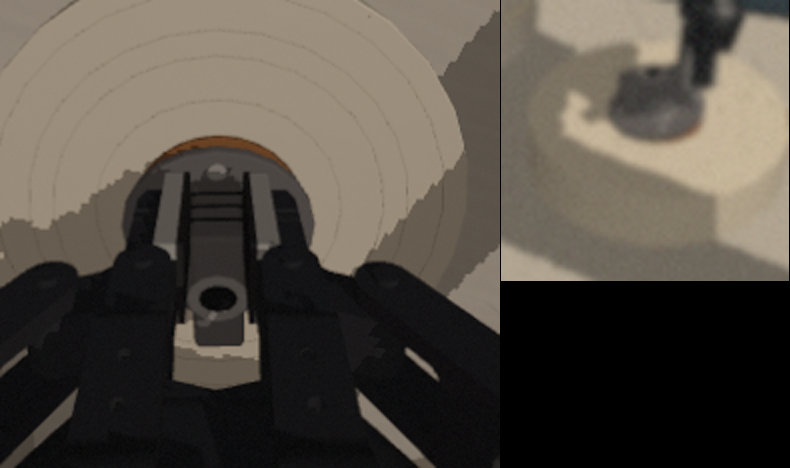

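The near end is up: a brown strip of the hole wall shows at (220,145), and the force is only about 8 N, so the roll stays down. I'll lift slightly more, then release and go to the far end.

>>> apply_moves([
  [0.05, 0.02, 0.1],
  [0.08, 0.03, 0.15],
  [0.08, 0.03, 0.15],
  [0.08, 0.03, 0.15],
  [0.08, 0.03, 0.15],
  [0.08, 0.03, 0.15],
  [0.08, 0.03, 0.15],
  [0.08, 0.03, 0.15],
], fingers=[0.83, 0.83, 0.83, 0.83, 0.79, 0.75, 0.7, 0.7], yaw=[0, 0, 0, 0, 0, 0, 0, 0])

```text
clock: 7.85
position: [454.4, -127.9, 245.1]
ee_rot: [-0.181, 0.984, 0.001, 0.002]
contact_force: [0.6, -0.4, 0.3]
gripper_width: 25.1
```

```bash
python3 look.py n
python3 - <<'E'
from h import *
import pickle
A={n:pickle.load(open(n+".pkl","rb"))[1]["color"] for n in("f","m","n")}
for n in A:
    im=A[n][200:240,225:300].astype(int);b=(im[:,:,2]-im[:,:,0]>35);print(n,b.sum())
E
```

```text
7.85 [ 454.4 -127.9  245.1] [ 0.6 -0.4  0.3] [ 0.02 -0.01 -0.01] 25.141942212797854
f 0
m 289
n 407
```

>>> apply_moves([
  [0, 0, 1.5],
  [1, 0.3, 3],
  [3.3, 1.1, 3],
  [5.5, 2, 3],
  [5.5, 2, 2],
  [5.5, 2, 0.5],
  [5.5, 2, -0.7],
  [5.5, 2, -0.7],
  [5.5, 2, -0.7],
  [5.5, 2, -0.7],
], fingers=[0.5, 0.5, 0.5, 0.5, 0.5, 0.5, 0.6, 0.75, 0.75, 0.75], yaw=[0, 0, 0, 0, 0, 0, 0, 0, 0, 0])

```text
clock: 8.95
position: [509.4, -108.0, 238.4]
ee_rot: [-0.181, 0.984, 0.001, 0.002]
contact_force: [-0.7, -0.3, -0.1]
gripper_width: 21.5
```

```bash
python3 look.py o
```

```text
8.95 [ 509.4 -108.   238.4] [-0.7 -0.3 -0.1] [0.01 0.04 0.02] 21.49031490895208
```

View pics/o.png

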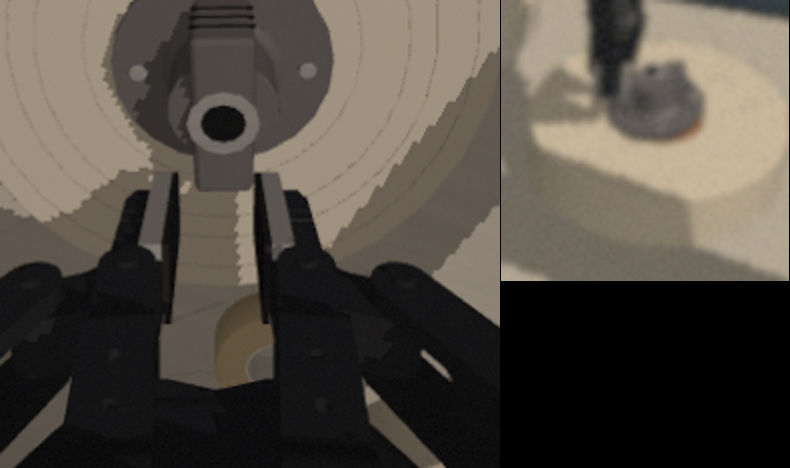

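Nine pictures viewed. The far bar end (225,190) reaches about 4 mm between the pads (tips at y≈175), 2 mm off centre. The plug stays tilted and the roll is flat. I'll centre, grip lightly and raise this end.

>>> apply_moves([
  [-0.17, 0.15, 0],
  [-0.17, 0.15, 0],
  [-0.17, 0.15, 0],
  [-0.17, 0.15, 0],
  [-0.17, 0.15, 0],
  [-0.22, 0.13, 0.1],
  [-0.26, 0.12, 0.2],
  [-0.3, 0.1, 0.3],
  [-0.3, 0.1, 0.3],
  [-0.3, 0.1, 0.3],
], fingers=[0.75, 0.75, 0.81, 0.83, 0.83, 0.83, 0.83, 0.83, 0.83, 0.83], yaw=[0, 0, 0, 0, 0, 0, 0, 0, 0, 0])

```text
clock: 10.05
position: [506.2, -106.9, 241.2]
ee_rot: [-0.181, 0.984, 0.001, 0.002]
contact_force: [0.9, 0.1, -4.1]
gripper_width: 15.1
```

>>> apply_moves([
  [-0.05, -0.02, 0.1],
  [-0.1, -0.04, 0.2],
  [-0.15, -0.05, 0.35],
  [-0.2, -0.07, 0.5],
  [-0.25, -0.09, 0.6],
  [-0.25, -0.09, 0.6],
  [-0.25, -0.09, 0.6],
], fingers=[0.83, 0.83, 0.83, 0.83, 0.83, 0.83, 0.83], yaw=[0, 0, 0, 0, 0, 0, 0])

```text
clock: 10.75
position: [503.2, -107.9, 247.1]
ee_rot: [-0.181, 0.984, 0.001, 0.001]
contact_force: [-1.0, -0.1, -6.2]
gripper_width: 15.1
```

```bash
python3 look.py p
```

```text
10.75 [ 503.2 -107.9  247.1] [-1.  -0.1 -6.2] [0.02 0.33 0.  ] 15.07768130446503
```

View pics/p.png

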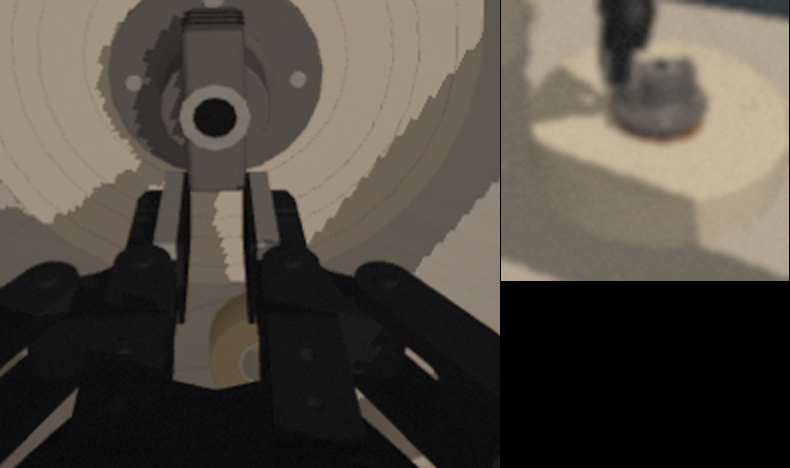

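Ten pictures viewed. The plug is now about level and raised: the wall shows under the flange in the side crop at (655,135). The roll is flat, and the force is 6 N. I'll raise this end further.

>>> apply_moves([
  [-0.06, -0.02, 0.1],
  [-0.12, -0.04, 0.2],
  [-0.2, -0.07, 0.35],
  [-0.25, -0.09, 0.5],
  [-0.3, -0.1, 0.6],
  [-0.35, -0.12, 0.7],
  [-0.35, -0.12, 0.7],
  [-0.35, -0.12, 0.7],
], fingers=[0.83, 0.83, 0.83, 0.83, 0.83, 0.83, 0.83, 0.83], yaw=[0, 0, 0, 0, 0, 0, 0, 0])

```text
clock: 11.65
position: [499.8, -109.3, 255.0]
ee_rot: [-0.181, 0.984, 0.001, 0.001]
contact_force: [-4.5, -1.0, -0.1]
gripper_width: 14.9
```

```bash
python3 look.py q
python3 - <<'E'
from h import *
import pickle
A={n:pickle.load(open(n+".pkl","rb"))[2]["color"] for n in("o","p","q")}
for n in("p","q"):
    for nm,(a,b,c,d) in {"lowleft":(190,228,262,300),"lowright":(190,225,300,340)}.items():
        f=lambda m:cv2.cvtColor(A[m][a:b,c:d],cv2.COLOR_BGR2GRAY).astype(np.float32)
        w=cv2.createHanningWindow((d-c,b-a),cv2.CV_32F)
        print(n,nm,cv2.phaseCorrelate(f("o"),f(n),w))
E
```

```text
11.65 [ 499.8 -109.3  255. ] [-4.5 -1.  -0.1] [-0.29  1.19 -0.01] 14.856405382660084
p lowleft ((0.49272845617726446, -0.02975602133292199), 0.8260201695561409)
p lowright ((0.5691875914840132, -0.602427362196444), 0.9208205693297916)
q lowleft ((0.01811463912081379, -0.22889728656971542), 0.8215302562713623)
q lowright ((0.2737242978977861, -1.015112062902407), 0.8163377771774928)
```

View pics/q.png

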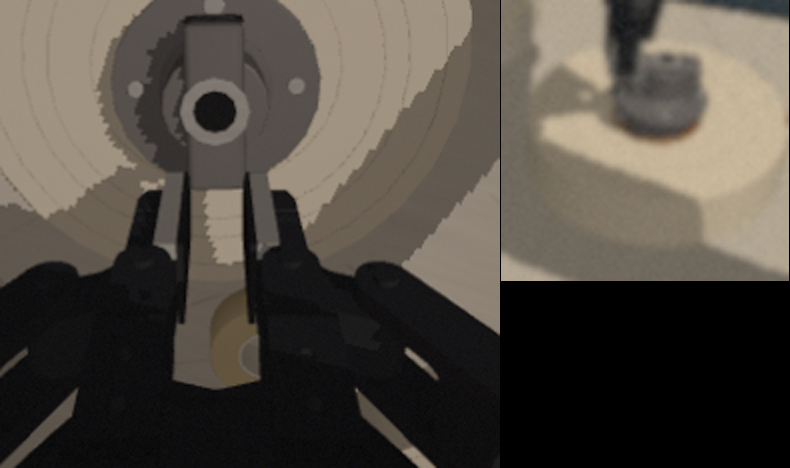

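Eleven pictures viewed. The far end is now the high one, still gripped, with the roll flat. The vertical force fell to about 0, so the far rib is out or nearly so. I'll go back to the near end.

>>> apply_moves([
  [0, 0, 0],
  [0, 0, 0],
  [0, 0, 1.5],
  [-0.5, -0.2, 3],
  [-2.5, -1, 3],
  [-5.4, -2.2, 3],
  [-5.4, -2.2, 1.5],
  [-5.4, -2.2, 0],
  [-5.4, -2.2, -1.2],
  [-5.4, -2.2, -1.2],
], fingers=[0.78, 0.72, 0.6, 0.5, 0.5, 0.5, 0.5, 0.5, 0.65, 0.72], yaw=[0, 0, 0, 0, 0, 0, 0, 0, 0, 0])

```text
clock: 12.75
position: [446.3, -131.1, 242.3]
ee_rot: [-0.181, 0.984, 0.001, 0.001]
contact_force: [0.2, 0.2, -0.0]
gripper_width: 24.0
```

```bash
python3 look.py r
python3 - <<'E'
from h import *
import pickle
st,im,_=pickle.load(open("r.pkl","rb"))
c=cv2.cvtColor(im["color"][150:384,150:400],cv2.COLOR_BGR2GRAY)
# dark hub hole
b=(c<28).astype(np.uint8);n,l,s,ce=cv2.connectedComponentsWithStats(b)
print([(s[i].tolist(),(ce[i]*2).round(0).tolist()) for i in range(1,n) if 40<s[i,4]<900])
E
```

```text
12.75 [ 446.3 -131.1  242.3] [ 0.2  0.2 -0. ] [-0.02 -0.02  0.03] 23.95928647508335
[([106, 90, 17, 7, 54], [230.0, 186.0]), ([145, 96, 13, 13, 113], [302.0, 204.0]), ([101, 130, 19, 19, 278], [219.0, 279.0])]
```

Run:
```python
from h import *
import pickle
a=np.radians(20.85);u=np.array([np.cos(a),np.sin(a)]);n=np.array([-u[1],u[0]])
for nm,p,z in(("f",(215,310),72),("r",(219,279),80),("r",(219,279),84),("q",(214,112),84)):
    st,im=pickle.load(open(nm+".pkl","rb"))[:2]
    P=at(im,150+p[0]/2,150+p[1]/2,z,st);d=P[:2]-st["position"][:2];print(nm,z,P.round(1),"rel",d@u,d@n)
```

```text
f 72 [ 480.5 -118.7   72. ] rel 29.641931855063703 -0.7023425336597892
r 80 [ 465.5 -123.3   80. ] rel 20.65007787546448 0.49632989322062315
r 84 [ 462.5 -124.5   84. ] rel 17.480259386182457 0.469585783314263
q 84 [ 475.1 -119.6   84. ] rel -26.767670699692456 -0.8516188242696184
```

Run:
```python
from h import *
import pickle
a=np.radians(20.85);u=np.array([np.cos(a),np.sin(a)]);n=np.array([-u[1],u[0]])
for nm,p in(("f",(215,310)),("m",(217,298)),("n",(217,295)),("o",(222,123)),("p",(214,117)),("q",(214,112)),("r",(219,279))):
    st,im=pickle.load(open(nm+".pkl","rb"))[:2]
    g=cv2.cvtColor(im["color"],cv2.COLOR_BGR2GRAY);x,y=150+p[0]//2,150+p[1]//2
    c=cv2.resize(g[y-16:y+17,x-16:x+17],None,fx=4,fy=4,interpolation=cv2.INTER_CUBIC)
    th=(c[60:70,60:70].mean()+np.percentile(c,60))/2
    k,l,s,ce=cv2.connectedComponentsWithStats((c<th*.8).astype(np.uint8))
    i=l[66,66];w,h=s[i,2]/4,s[i,3]/4
    C=cfw(im,st);o,d=ray(im,x,y,C)
    print(nm,"w,h,area",w,h,s[i,4]/16)
st,im,_=pickle.load(open("r.pkl","rb"))
for z in(68,72,76,80,84,88):
    P=at(im,259.5,289.5,z,st);print(z,((P[:2]-st["position"][:2])@u).round(1),"depth",(cfw(im,st)@np.r_[P,1])[2].round(0))
st,im,_=pickle.load(open("f.pkl","rb"));P=at(im,257.5,305,72,st);print("f depth",(cfw(im,st)@np.r_[P,1])[2])
```

```text
f w,h,area 19.25 14.75 220.9375
m w,h,area 18.25 12.0 167.625
n w,h,area 17.75 11.75 159.875
o w,h,area 21.75 18.0 298.625
p w,h,area 21.25 19.25 315.9375
q w,h,area 21.0 20.0 320.0
r w,h,area 19.25 18.75 279.9375
68 30.2 depth 173.0
72 27.0 depth 168.0
76 23.8 depth 163.0
80 20.7 depth 159.0
84 17.5 depth 154.0
88 14.3 depth 149.0
f depth 159.06780272678807
```

View pics/r.png

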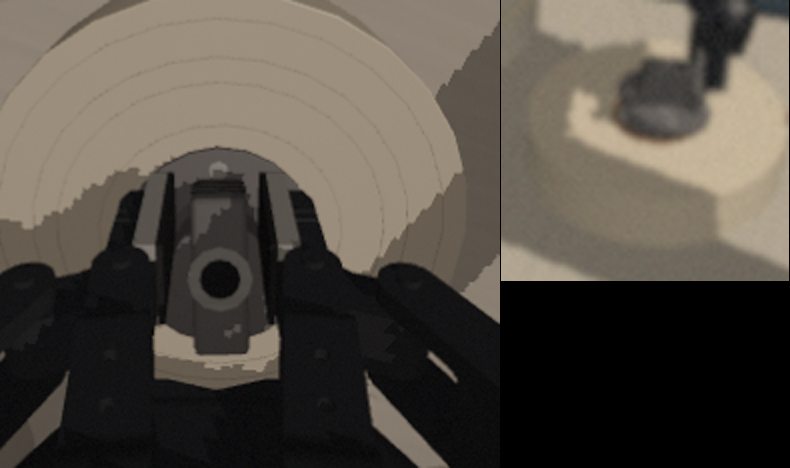

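Twelve viewed, no more pictures. The bar runs from (218,193) to (222,353) with the hub at (219,279). The far end is up and the near end has dropped back. I'll solve the pose from those three points.

```bash
cat > pose.py <<'E'
from h import *
import pickle
from scipy.optimize import least_squares
def solve(nm,yn,yh,yf,xc,hubdz=0.):
    st,im=pickle.load(open(nm+".pkl","rb"))[:2]
    a=np.radians(21.5);u=np.array([np.cos(a),np.sin(a),0]);nn=np.array([-u[1],u[0],0]);T=st["position"]
    obs=[(-23,0,yn),(23,0,yf),(0,hubdz,yh)]
    def f(p):
        s,z,th,l=p;ex=np.cos(th)*u+np.array([0,0,np.sin(th)]);ez=-np.sin(th)*u+np.array([0,0,np.cos(th)])
        c=np.array([T[0],T[1],0])+s*u+l*nn+[0,0,z]
        r=[]
        for x,h,y in obs:
            q=proj(im,c+x*ex+h*ez,st);r.append(q[1]-(150+y/2))
            if x==0:r.append(q[0]-(150+xc/2))
        return r
    r=least_squares(f,[20*(1 if yh>200 else -1),78,0,0]);s,z,th,l=r.x
    # flange-end points: 32 mm below bar top
    c=lambda x:z+x*np.sin(th)-32*np.cos(th)-40
    org=np.array([T[0],T[1],0])+s*u+l*nn+[0,0,z]-52*(-np.sin(th)*u+np.array([0,0,np.cos(th)]))
    print(nm,"rel s %.1f ztop %.1f tilt %.3f lat %.1f cost %.2f | near up %.1f far up %.1f origin"%(s,z,th,l,r.cost,c(-23),c(23)),org.round(1))
if __name__=="__main__":
    for h in(0,-3):
        solve("p",26,117,190,214,h);solve("o",38,123,189,222,h);solve("q",22,112,188,214,h);solve("r",193,279,353,219,h)
E
python3 pose.py
```

```text
p rel s -36.2 ztop 102.2 tilt -0.293 lat -0.3 cost 0.00 | near up 38.2 far up 24.9 origin [ 455.6 -127.    52.4]
o rel s -35.3 ztop 95.4 tilt -0.390 lat 1.3 cost 0.00 | near up 34.5 far up 17.0 origin [ 457.7 -126.9   47.3]
q rel s -33.5 ztop 100.7 tilt -0.172 lat -0.4 cost 0.00 | near up 33.1 far up 25.2 origin [ 460.4 -125.2   49.5]
r rel s -0.8 ztop 107.1 tilt -0.071 lat 0.3 cost 0.00 | near up 36.8 far up 33.5 origin [ 442.  -132.5   55.2]
p rel s -73.1 ztop 198.8 tilt -1.065 lat 0.5 cost 0.00 | near up 163.4 far up 123.2 origin [ 392.7 -150.9  173.6]
o rel s -79.0 ztop 204.5 tilt -1.156 lat 0.6 cost 0.00 | near up 172.7 far up 130.6 origin [ 391.5 -153.8  183.6]
q rel s -70.0 ztop 198.7 tilt -1.013 lat 0.4 cost 0.00 | near up 161.2 far up 122.2 origin [ 393.4 -150.7  171.1]
r rel s -84.6 ztop 207.9 tilt 2.213 lat 0.6 cost 0.00 | near up 168.7 far up 205.5 origin [ 406.2 -146.3  239.1]
```

>>> apply_moves([
  [-0.47, -0.18, 0],
  [-0.47, -0.18, -0.5],
  [-0.47, -0.18, -0.5],
  [-0.47, -0.18, -0.5],
  [-0.47, -0.18, -0.5],
  [-0.47, -0.18, -0.5],
  [-0.47, -0.18, -0.5],
], fingers=[0.72, 0.72, 0.72, 0.78, 0.83, 0.83, 0.83], yaw=[0, 0, 0, 0, 0, 0, 0])

```text
clock: 13.55
position: [442.2, -132.9, 238.6]
ee_rot: [-0.181, 0.983, 0.0, 0.002]
contact_force: [-0.4, 0.7, 1.5]
gripper_width: 14.8
```

>>> apply_moves([
  [0.1, 0.04, 0.15],
  [0.15, 0.06, 0.3],
  [0.25, 0.1, 0.45],
  [0.3, 0.12, 0.5],
  [0.3, 0.12, 0.5],
  [0.3, 0.12, 0.5],
], fingers=[0.83, 0.83, 0.83, 0.83, 0.83, 0.83], yaw=[0, 0, 0, 0, 0, 0])

```text
clock: 14.15
position: [445.1, -131.7, 243.6]
ee_rot: [-0.181, 0.983, 0.0, 0.002]
contact_force: [-0.0, -0.6, -1.8]
gripper_width: 14.6
```

```bash
cat > hole.py <<'E'
from h import *
import sys,pickle,subprocess
def hole(nm):
    st,im=pickle.load(open(nm+".pkl","rb"))[:2]
    g=cv2.cvtColor(im["color"],cv2.COLOR_BGR2GRAY)
    best=None
    for th in range(14,50,2):
        k,l,s,ce=cv2.connectedComponentsWithStats((g[150:,215:305]<th).astype(np.uint8))
        for i in range(1,k):
            x,y,w,h,a=s[i]
            if 15<=w<=25 and 9<=h<=25 and .68<a/(w*h)<.9 and x>0 and y>0:best=(ce[i]+[215,150],w,h,a,th)
    a=np.radians(20.85);u=np.array([np.cos(a),np.sin(a)])
    if best is None: print("no hole");return
    c,w,h,ar,th=best;W=w
    # depth from width: f: 19.25px(area 221) at 159
    cf=cfw(im,st);out=[]
    for z in range(66,112):
        P=at(im,c[0],c[1],z,st);d=(cf@np.r_[P,1])[2];out.append((abs(d-159*18.5/W),z,P.round(1),((P[:2]-st["position"][:2])@u).round(1)))
    m=min(out,key=lambda t:t[0])
    P=m[2];cam=np.linalg.inv(cf)[:3,3];v=P-cam
    va=np.degrees(np.arctan2(v[:2]@u,-v[2]));ea=np.degrees(np.arccos(min(1,h/w)))
    print(nm,"px",c.round(1),"w,h",w,h,"th",th,"z",m[1],"P",P,"rel",m[3],"view",va.round(0),"ell",ea.round(0),"tilt(far up)",(va-ea).round(0))
for n in sys.argv[1:]:hole(n)
E
python3 look.py s; python3 hole.py f m o p q r s
```

```text
14.15 [ 445.1 -131.7  243.6] [-0.  -0.6 -1.8] [0.01 0.07 0.02] 14.55863139951913
f px [257.4 304.7] w,h 20 16 th 48 z 82 P [ 472.1 -121.9   82. ] rel 20.6 view 41.0 ell 37.0 tilt(far up) 4.0
m px [260.7 316.3] w,h 24 17 th 48 z 111 P [ 463.7 -123.2  111. ] rel 11.4 view 43.0 ell 45.0 tilt(far up) -2.0
o px [261.2 211.3] w,h 22 18 th 48 z 84 P [ 480.5 -117.7   84. ] rel -30.5 view 23.0 ell 35.0 tilt(far up) -12.0
p px [257.  208.3] w,h 21 19 th 48 z 87 P [ 475.4 -119.3   87. ] rel -30.0 view 22.0 ell 25.0 tilt(far up) -3.0
q px [257.1 205.4] w,h 21 20 th 48 z 94 P [ 470.9 -121.1   94. ] rel -31.2 view 22.0 ell 18.0 tilt(far up) 4.0
r px [259.5 289.2] w,h 20 19 th 48 z 90 P [ 457.9 -126.2   90. ] rel 12.5 view 38.0 ell 18.0 tilt(far up) 20.0
s px [258.2 299.5] w,h 21 20 th 48 z 98 P [ 458.2 -127.1   98. ] rel 13.8 view 40.0 ell 18.0 tilt(far up) 23.0
```

```bash
cat > hole.py <<'E'
from h import *
import sys,pickle
a=np.radians(20.85);u=np.array([np.cos(a),np.sin(a)])
def find(nm,guess=None):
    st,im=pickle.load(open(nm+".pkl","rb"))[:2]
    G=cv2.resize(cv2.GaussianBlur(cv2.cvtColor(im["color"],cv2.COLOR_BGR2GRAY),(0,0),.7),None,fx=4,fy=4,interpolation=cv2.INTER_CUBIC)
    best=[]
    for th in range(16,70,3):
        cs,_=cv2.findContours((G<th).astype(np.uint8),cv2.RETR_LIST,cv2.CHAIN_APPROX_NONE)
        for c in cs:
            if len(c)<120 or len(c)>400: continue
            (x,y),(q,w),an=cv2.fitEllipse(c)
            A=cv2.contourArea(c)
            if 60<w<100 and .5<q/w and abs(A/(np.pi/4*q*w)-1)<.04 and 220*4<x<300*4: best.append(((x+.5)/4-.5,(y+.5)/4-.5,w/4,q/4,an,th))
    b=np.array(best);return st,im,(np.median(b,0) if len(b) else None)
D=None
for n in sys.argv[1:]:
    st,im,b=find(n)
    if b is None: print(n,"none");continue
    cf=cfw(im,st)
    if n=="f": P=at(im,b[0],b[1],72,st);k=(cf@np.r_[P,1])[2]*b[2];open("k","w").write(str(k))
    k=float(open("k").read());o,d=ray(im,b[0],b[1],cf);P=o+d*(k/b[2])
    va=np.degrees(np.arctan2(d[:2]@u,-d[2]));ea=np.degrees(np.arccos(min(1,b[3]/b[2])))
    print(n,b.round(2),"P",P.round(1),"rel",((P[:2]-st["position"][:2])@u).round(1),"tilt far-up deg",(va-ea).round(0),"or",(va+ea).round(0))
E
python3 hole.py f m n o p q r s
```

```text
f [257.52 304.75  19.46  15.34  89.88  41.5 ] P [ 480.3 -118.8   72. ] rel 29.5 tilt far-up deg 3.0 or 79.0
m [258.58 298.88  18.66  12.28  90.38  41.5 ] P [ 481.9 -117.2   76.8] rel 30.6 tilt far-up deg -9.0 or 89.0
n [259.01 297.52  18.21  12.07  89.53  41.5 ] P [ 485.1 -116.    75.1] rel 32.9 tilt far-up deg -9.0 or 88.0
o [261.23 211.37  20.83  16.94  91.06  43.  ] P [ 485.8 -115.6   70.9] rel -24.8 tilt far-up deg -12.0 or 59.0
p [257.05 208.36  20.19  18.23  90.95  43.  ] P [ 480.2 -117.5   74.7] rel -24.9 tilt far-up deg -3.0 or 48.0
q [257.07 205.39  19.68  18.88  91.05  44.5 ] P [ 476.9 -118.9   78.3] rel -24.8 tilt far-up deg 6.0 or 38.0
r [259.6  289.26  19.42  18.91  94.14  41.5 ] P [ 465.8 -123.1   79.3] rel 21.0 tilt far-up deg 25.0 or 51.0
s [258.28 299.53  19.67  18.94  95.91  41.5 ] P [ 469.  -122.9   84.3] rel 25.4 tilt far-up deg 25.0 or 56.0
```

The hole-ellipse fits are consistent: the plug is tilted about 22° far end up, and it is following the near-end lift at only about 3 N. I'll lift the near end more, moving it inward so that it levels.

>>> apply_moves([
  [0.15, 0.06, 0.15],
  [0.3, 0.11, 0.3],
  [0.45, 0.17, 0.45],
  [0.6, 0.22, 0.5],
  [0.6, 0.22, 0.5],
  [0.6, 0.22, 0.5],
], fingers=[0.83, 0.83, 0.83, 0.83, 0.83, 0.83], yaw=[0, 0, 0, 0, 0, 0])

```text
clock: 14.85
position: [451.1, -129.5, 248.5]
ee_rot: [-0.181, 0.983, 0.0, 0.002]
contact_force: [-0.9, 0.5, -1.5]
gripper_width: 14.8
```

```bash
python3 look.py t; python3 hole.py t
```

```text
14.85 [ 451.1 -129.5  248.5] [-0.9  0.5 -1.5] [-0.01  0.12 -0.01] 14.78811169622862
t [258.28 299.52  19.65  18.93  95.54  41.5 ] P [ 475.1 -120.7   89.2] rel 25.5 tilt far-up deg 25.0 or 56.0
```

The plug now moves rigidly with the tool and the force equals its own weight, so both ribs are free. I'll bring it over the hole with the skirt end just at the mouth, then ease the grip so the far end sinks level onto the rim.

>>> apply_moves([
  [0.05, 0.01, 0.2],
  [0.1, 0.03, 0.4],
  [0.17, 0.04, 0.5],
  [0.17, 0.04, 0.5],
  [0.17, 0.04, 0.5],
  [0.17, 0.04, 0.5],
  [0.17, 0.04, 0.5],
  [0.17, 0.04, 0.5],
  [0.17, 0.04, 0.5],
  [0.17, 0.04, 0.5],
], fingers=[0.83, 0.83, 0.83, 0.83, 0.825, 0.825, 0.82, 0.82, 0.82, 0.82], yaw=[0, 0, 0, 0, 0, 0, 0, 0, 0, 0])

```text
clock: 15.95
position: [452.7, -129.1, 253.4]
ee_rot: [-0.181, 0.983, 0.0, 0.002]
contact_force: [-0.5, -0.1, -1.5]
gripper_width: 15.6
```

```bash
python3 look.py v1; python3 hole.py v1
```

```text
15.95 [ 452.7 -129.1  253.4] [-0.5 -0.1 -1.5] [-0.06  0.1   0.02] 15.568777828595955
v1 [258.28 299.57  19.6   18.86  95.3   41.5 ] P [ 476.9 -120.2   93.7] rel 25.8 tilt far-up deg 24.0 or 56.0
```

>>> apply_moves([
  [0, 0, 0],
  [0, 0, 0],
  [0, 0, 0],
  [0, 0, 0],
  [0, 0, 0],
  [0, 0, 0],
], fingers=[0.816, 0.816, 0.814, 0.814, 0.812, 0.812], yaw=[0, 0, 0, 0, 0, 0])

```text
clock: 16.65
position: [452.9, -129.1, 253.7]
ee_rot: [-0.181, 0.983, 0.0, 0.003]
contact_force: [0.5, -0.0, 0.3]
gripper_width: 16.2
```

```bash
python3 look.py v2; python3 hole.py v2
```

```text
16.65 [ 452.9 -129.1  253.7] [ 0.5 -0.   0.3] [-0.02  0.   -0.03] 16.178337613799027
v2 [257.99 295.06  18.97  15.58  90.11  41.5 ] P [ 478.4 -119.9   88.8] rel 27.1 tilt far-up deg 5.0 or 74.0
```

The plug is level within about 2°, with the hub at (478.4,-119.9), resting on its ribs at the rim about 17 mm up. I'll open, move over the middle, and grip the hub firmly.

>>> apply_moves([
  [0, 0, 0],
  [0, 0, 0],
  [0, 0, 0],
  [0, 0, 0],
  [0, 0, 1],
  [0, 0, 2.2],
  [1.3, 0.46, 2.2],
  [2.6, 0.92, 2],
  [2.6, 0.92, 2],
  [2.6, 0.92, 2],
], fingers=[0.78, 0.7, 0.6, 0.5, 0.4, 0.4, 0.4, 0.4, 0.4, 0.4], yaw=[0, 0, 0, 0, 0, 0, 0, 0, 0, 0])

```text
clock: 17.75
position: [479.1, -119.6, 272.8]
ee_rot: [-0.181, 0.983, 0.001, 0.002]
contact_force: [-0.2, -0.4, -0.2]
gripper_width: 51.4
```

```bash
python3 look.py w; python3 hole.py w
```

```text
17.75 [ 479.1 -119.6  272.8] [-0.2 -0.4 -0.2] [-0.    0.04 -0.02] 51.35177345674683
w [258.58 236.55  16.95  15.08  90.05  46.  ] P [ 482.7 -118.3   79.4] rel 3.9 tilt far-up deg 1.0 or 55.0
```

>>> apply_moves([
  [0, 0, -1],
  [0, 0, -2],
  [0, 0, -3],
  [0, 0, -3.5],
  [0, 0, -3.5],
  [0, 0, -3.5],
  [0, 0, -3.5],
  [0, 0, -3.5],
], fingers=[0.4, 0.4, 0.4, 0.4, 0.5, 0.58, 0.6, 0.6], yaw=[0, 0, 0, 0, 0, 0, 0, 0])

```text
clock: 18.65
position: [478.7, -119.8, 238.4]
ee_rot: [-0.181, 0.983, 0.001, 0.002]
contact_force: [0.3, -0.0, 0.2]
gripper_width: 34.1
```

```bash
python3 look.py x; python3 hole.py x
```

```text
18.65 [ 478.7 -119.8  238.4] [ 0.3 -0.   0.2] [-0.01  0.   -0.06] 34.11834762140423
x [259.08 270.71  21.3   17.97  92.01  43.  ] P [ 481.4 -118.7   84. ] rel 2.9 tilt far-up deg 3.0 or 67.0
```

>>> apply_moves([
  [0, 0, 0],
  [0, 0, 0],
  [0, 0, 0],
  [0, 0, 0],
  [0, 0, 0],
  [0, 0, 0],
  [0, 0, 0],
], fingers=[0.62, 0.65, 0.68, 0.72, 0.76, 0.8, 0.8], yaw=[0, 0, 0, 0, 0, 0, 0])

```text
clock: 19.45
position: [478.7, -119.8, 238.5]
ee_rot: [-0.181, 0.983, 0.0, 0.002]
contact_force: [-0.3, 0.4, 2.6]
gripper_width: 27.0
```

```bash
python3 look.py y; python3 hole.py y
```

```text
19.45 [ 478.7 -119.8  238.5] [-0.3  0.4  2.6] [0.25 0.27 0.  ] 26.97134774476211
y [257.87 269.82  21.33  18.36  99.74  43.  ] P [ 481.1 -119.5   84.1] rel 2.3 tilt far-up deg 4.0 or 65.0
```

>>> apply_moves([
  [0, 0, 0.1],
  [0, 0, 0.2],
  [0, 0, 0.3],
  [0, 0, 0.4],
  [0, 0, 0.4],
], fingers=[0.8, 0.8, 0.8, 0.8, 0.8], yaw=[0, 0, 0, 0, 0])

```text
clock: 20.05
position: [478.6, -119.8, 242.4]
ee_rot: [-0.181, 0.983, 0.001, 0.002]
contact_force: [0.7, -0.1, -1.1]
gripper_width: 27.4
```

Only the plug's weight is on the wrist. I'll raise it to about 15 mm above the face.

>>> apply_moves([
  [0, 0, 0.2],
  [0, 0, 0.5],
  [0, 0, 0.8],
  [0, 0, 1.1],
  [0, 0, 1.3],
  [0, 0, 1.4],
  [0, 0, 1.4],
  [0, 0, 1.4],
  [0, 0, 1.4],
  [0, 0, 1.4],
], fingers=[0.8, 0.8, 0.8, 0.8, 0.8, 0.8, 0.8, 0.8, 0.8, 0.8], yaw=[0, 0, 0, 0, 0, 0, 0, 0, 0, 0])

```text
clock: 21.05
position: [478.6, -119.8, 256.3]
ee_rot: [-0.181, 0.983, 0.001, 0.002]
contact_force: [0.2, -0.4, -1.6]
gripper_width: 26.9
```

```bash
python3 look.py z; python3 hole.py y z
python3 - <<'E'
from h import *
import pickle
A={n:pickle.load(open(n+".pkl","rb"))[2]["color"] for n in("o","f","x","z")}
for r in("f","o"):
    for nm,(a,b,c,d) in {"lowleft":(190,228,262,300),"lowright":(190,225,300,340)}.items():
        f=lambda m:cv2.cvtColor(A[m][a:b,c:d],cv2.COLOR_BGR2GRAY).astype(np.float32)
        w=cv2.createHanningWindow((d-c,b-a),cv2.CV_32F)
        print(r,nm,np.round(cv2.phaseCorrelate(f(r),f("z"),w)[0],2),np.round(cv2.phaseCorrelate(f("x"),f("z"),w)[0],2))
# side view: dark-grey plug vs light roll along the plug's column, project expected points
s=pickle.load(open("z.pkl","rb"))[2]
for z in(40,55,75,79,103): print(z,np.round(proj(s,[479.5,-119.5,z]),1))
u,v=proj(s,[479.5,-119.5,55]);col=s["color"][int(v)-12:int(v)+22,int(u)-2:int(u)+3].mean(1).round().astype(int)
print(int(v)-12,col.tolist())
E
```

```text
21.05 [ 478.6 -119.8  256.3] [ 0.2 -0.4 -1.6] [ 0.06 -0.01 -0.  ] 26.867596631108697
y [257.87 269.82  21.33  18.36  99.74  43.  ] P [ 481.1 -119.5   84.1] rel 2.3 tilt far-up deg 4.0 or 65.0
z [257.86 269.91  21.23  18.14  98.91  43.  ] P [ 481.3 -119.4  101.3] rel 2.7 tilt far-up deg 3.0 or 66.0
f lowleft [0.11 0.39] [ 0.02 -0.37]
f lowright [0.5  0.39] [ 1.07 -0.69]
o lowleft [-0.07 -2.02] [ 0.02 -0.37]
o lowright [-0.16 -0.42] [ 1.07 -0.69]
40 [301.5 180.6]
55 [301.9 175.7]
75 [302.4 169. ]
79 [302.5 167.7]
103 [303.2 159.4]
163 [[65, 69, 70], [64, 66, 69], [63, 66, 68], [62, 65, 67], [64, 68, 70], [64, 68, 70], [67, 70, 71], [68, 72, 74], [72, 76, 79], [73, 77, 80], [81, 85, 90], [86, 91, 96], [86, 91, 96], [80, 84, 90], [71, 73, 78], [63, 67, 70], [60, 61, 66], [57, 61, 69], [51, 61, 76], [42, 60, 85], [36, 61, 91], [33, 61, 94], [35, 64, 97], [41, 69, 102], [52, 80, 113], [76, 104, 135], [110, 137, 162], [137, 164, 184], [149, 177, 194], [152, 180, 197], [153, 179, 197], [153, 181, 199], [152, 180, 196], [148, 174, 191]]
```

The side view shows grey skirt down to row ≈180, brown hole wall at 181–187, then the rim: a gap of about 15–18 mm. Tilt is about 0–3°, and the wrist carries only the plug's weight. I'll hand it in.

```bash
python3 -c "
from h import *
s=read_state();print(abs(s['joint_vel']).max(),s['contact_force'],s['gripper_width']);print(job_done())"
```

```text
0.0019237797707696172 [ 0.11945005 -0.80654924 -1.23185722] 27.085174218123523
the job is handed in; nothing more can be done
None
```

The plug is out of the roll. I handed the job in with the gripper holding it upright over the hole, after about 21 s of the 51 s allowed. The hand-in reports no verdict.

**How it went**
- I gripped the end of the bar nearest the robot lightly and raised it, then did the same with the far end and the near end again until both ribs were free.
- I let the plug settle level on the rim, gripped its hub firmly and lifted it straight up.

**Last checks**
- **Height:** the skirt's lower end is about 15–18 mm above the roll's upper face.
- **Tilt:** about 0–3° (limit 8.6°).
- **Sideways:** a few millimetres off the hole's centre at most.
- **Force:** the wrist reads about 1.2 N, which is the plug's own weight, so it isn't touching the roll.
- **Arm:** standing still.

**What failed or disagreed**
- **First pull:** I gripped too firmly, and the near side of the roll tipped up by about 3–4 mm. I set it down straight away and used a lighter grip after that.
- **Near end dropped back:** when I let go of the far end, the plug swung to about 22°. This was after both ends had been up together, and it levelled again later.
- **Height readings:** the hub height from the wrist camera varied by about 5 mm between views. The final height therefore rests on the side view and the known lift.
- **Roll position:** a picture comparison showed the roll back where it started to within about half a pixel (1–2 mm). One patch compared with a later picture gave 2 pixels, probably a moving shadow.
- **Other things:** I did not measure the scissors, the tub, the clear tape or the other roll again at the end, but the arm never came near them.

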